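# Pack the loose syrup bottles into their cartons

### The arm

A 6-joint arm with a two-finger parallel gripper is mounted at the origin on the work surface. World frame = base frame: x ahead of the robot, y to its left, z up, the work surface at z = 0. Lengths are in m, angles in rad, forces in N, time in s.
With the tool pointing down it reaches from about 0.325 to 0.875 m from the base axis. Payload 4.4 kg.
Tool frame: the origin (TCP) lies at the very end of the fingers, on their centre line; the grasp point (between the pads) lies 19 mm behind it; z points along the fingers, y is the line along which they close (so a half turn about z gives the same grasp; the last joint's range is limited). The gripper opens to 85 mm and grips with 20 to 120 N. Pads are 22 mm wide; open, the fingers measure 114 mm over their backs; the gripper's body (76 mm by 85 mm) begins 54 mm behind the grasp point. The pads swing forward as they close: fully open they stand 13 mm farther back than shut.
Start: joints at [-1.488, 0.207, 1.542, -0, 1.393, -0.15], TCP at [0.133, -0.559, 0.231] pointing down, gripper open.
Joint ranges: [-2.73, 2.73], [-0.86, 2.22], [0.23, 2.46], [-1.11, 4.25], [0.08, 2.63], [-2.82, 2.82]. Speed limits (rad/s): [2.79, 2.79, 3.14, 3.14, 3.14, 3.14].

### API

Orientations are given as a unit quaternion [w, x, y, z].
In Python, from plant import readout, get_image, job gives the robot as it stands. The module is installed in compiled form; this text tells all that it offers.
- The arm moves only by the tool carry_out, never from a script. Its argument "motion" is a list of rows, each an object with "xyz": the shift along the tool's x, y, z in m, a list of three; "spin": the turn about the tool's z in degrees. In form: [{"xyz": [x, y, z], "spin": spin}, ...]. A call has 1 to 8 rows; each row shifts and turns the commanded pose from where the row before left it, along the tool's axes as they then stand; what a row does not reach is not made up. A row lasts 1/12 s, in which the tool goes at most 41.7 mm and 7.16 degrees, less where a joint would pass 70% of its speed; a pose out of reach is approached as far as the arm can. A call with a gripper value outside its range is refused whole. "claw" is the opening, from -1 (shut) to 1 (fully open), set as the call begins (left out, the last holds). The fingers move at their own pace and stop on an object; "newtons" is the grip in N (left out, the last holds). Time passes only in rows, so rows that do not move let the fingers close. It gives the time, the measured TCP pose, the force, the opening and the grip force at its end, in the units of the state.
- readout.sense(): the state, without advancing time (a new reading comes with each control period).
- get_image(name): name is "scene" or "side" or "wrist"; returns a dict with "img" (420x560x3 uint8, red, green, blue), "range_z" (420x560 float32, m along the optical axis (not along the pixel's ray), 0 where there is no reading), "fov_y" (degrees; the focal length in pixels is half the picture's height over the tangent of half this angle, whatever the lens; pixels are square), "cx", "cy" (the principal point, pixels), "k1" (the pictures are not rectified: a ray, as slopes to the right and down, at radius r is drawn at 1 + k1 r^2 times it, then the intrinsics apply), "rvec" (rotation vector, rad) and "tvec" (3), from world to camera coordinates, as OpenCV has them. Camera axes: x right, y down, z forward; pixel columns grow to the right and rows downward; lengths in m; the calibration is good to about 2 mm. A picture is of the moment at which its call begins.
- job.sign_off(): hands the job in; it is judged then, once.
The state is a dict: "t": time; "joint_pos": joint angles; "joint_velocities": joint speeds; "effort": joint torques, N m; "tcp_pos": TCP position; "orientation": TCP orientation; "contact_force": force on the tool from outside, world axes, zero at the start; "torque": the same for the moment, N m; "opening": finger opening in m; "grasp_force": force on a finger pad.
Only numpy, scipy, OpenCV 4.12 (cv2) and the standard library are available. Lean on these libraries where they do the work, as an engineer would, in place of code of your own. Each camera call takes 0.05 s, during which the arm holds its last target. There are 200 camera calls.

### The job

Four loose amber glass syrup bottles, each of a different shape, stand on the bottling table among two cream jugs. One after another, stand each bottle upright in the free cell of the carton that already holds a bottle of its own shape, without dropping or knocking over any bottle. Leave the two cream jugs standing where they are.

Things in the scene. Friction and masses are not known exactly. Their poses are not given: they have to be found in the camera images.
- bottle_tall: Tall slim ROUND amber glass syrup bottle, 52 mm across, 135 mm high with cap, long sloping shoulder. Round gold screw cap, 28 mm across, 18 mm high, at the top on the centre line; below it 14 mm of 22 mm neck, then the shoulder. Origin: centre of the underside, z up. Loose, 0.16 to 0.4 kg.
- bottle_squat: Low wide ROUND amber glass syrup bottle, 62 mm across, 105 mm high with cap. Round gold screw cap, 28 mm across, 18 mm high, at the top on the centre line; below it 14 mm of 22 mm neck, then the shoulder. Origin: centre of the underside, z up. Loose, 0.16 to 0.4 kg.
- bottle_square: Amber glass syrup bottle of SQUARE section, 46 x 46 mm, flat stepped shoulder, 115 mm high with cap; x and y are square to its faces. Round gold screw cap, 28 mm across, 18 mm high, at the top on the centre line; below it 14 mm of 22 mm neck, then the shoulder. Origin: centre of the underside, z up. Loose, 0.16 to 0.4 kg.
- bottle_leaf: FLAT maple-leaf-shaped amber glass syrup bottle, 66 mm wide (along its y, at mid height; the foot is 36 mm), 30 mm thick (along its x), 120 mm high with cap. Round gold screw cap, 28 mm across, 18 mm high, at the top on the centre line; below it 14 mm of 22 mm neck, then the shoulder. Origin: centre of the underside, z up. Loose, 0.16 to 0.4 kg.
- carton_tall: Open cardboard carton, fixed, 50 mm high: two cells in a row, each 84 x 84 mm inside, walls 4 mm, floor 3 mm. One cell is free, the other holds a tall slim round bottle like the loose one (fixed), by which the carton is known. Origin: under the centre of the FREE cell, at table height; x points to the filled cell, its bottle 88 mm away. Outside: x -46 to 134, y -46 to 46 mm.
- carton_squat: Open cardboard carton, fixed, 50 mm high: two cells in a row, each 84 x 84 mm inside, walls 4 mm, floor 3 mm. One cell is free, the other holds a low wide round bottle like the loose one (fixed), by which the carton is known. Origin: under the centre of the FREE cell, at table height; x points to the filled cell, its bottle 88 mm away. Outside: x -46 to 134, y -46 to 46 mm.
- carton_square: Open cardboard carton, fixed, 50 mm high: two cells in a row, each 84 x 84 mm inside, walls 4 mm, floor 3 mm. One cell is free, the other holds a square bottle like the loose one (fixed), by which the carton is known. Origin: under the centre of the FREE cell, at table height; x points to the filled cell, its bottle 88 mm away. Outside: x -46 to 134, y -46 to 46 mm.
- carton_leaf: Open cardboard carton, fixed, 50 mm high: two cells in a row, each 84 x 84 mm inside, walls 4 mm, floor 3 mm. One cell is free, the other holds a flat maple-leaf bottle like the loose one (fixed), by which the carton is known. Origin: under the centre of the FREE cell, at table height; x points to the filled cell, its bottle 88 mm away. Outside: x -46 to 134, y -46 to 46 mm.
- jug_a: Cream-coloured round syrup jug with black cap and a small loop handle (on its +y side), 72 mm across, 125 mm high: not part of the order, to be left standing where it is. Two alike stand among the loose bottles. Origin: centre of the underside, z up. Loose, 0.35 kg.
- jug_b: Cream-coloured round syrup jug with black cap and a small loop handle (on its +y side), 72 mm across, 125 mm high: not part of the order, to be left standing where it is. Two alike stand among the loose bottles. Origin: centre of the underside, z up. Loose, 0.35 kg.

How it is judged:
At the end, for the whole second after the job is handed in: Each of the four loose bottles stands upright (within 0.12 rad) and at rest on the floor of the free cell of its own kind's carton (underside less than 12 mm above the carton's underside, its centre within 30 mm of the cell's centre), released (horizontal distance between bottle_tall and carton_tall below 0.03 m and z of bottle_tall in the frame of carton_tall below 0.012 m and angle between each of bottle_tall, bottle_squat, bottle_square, bottle_leaf's own z axis and vertical below 0.12 rad and linear speed of each of bottle_tall, bottle_squat, bottle_square, bottle_leaf below 0.02 m/s and angular speed of each of bottle_tall, bottle_squat, bottle_square, bottle_leaf below 0.2 rad/s and horizontal distance between bottle_squat and carton_squat below 0.03 m and z of bottle_squat in the frame of carton_squat below 0.012 m and horizontal distance between bottle_square and carton_square below 0.03 m and z of bottle_square in the frame of carton_square below 0.012 m and horizontal distance between bottle_leaf and carton_leaf below 0.03 m and z of bottle_leaf in the frame of carton_leaf below 0.012 m); the robot touches nothing.
It fails at once if a bottle is dropped or knocked over (underside more than 25 mm up, or tipped by more than 0.5 rad, with no finger on it) ((contact force between the fingers and bottle_tall below 0.02 N and (height (world z) of bottle_tall above 0.025 m or angle between bottle_tall's own z axis and vertical above 0.5 rad)) or (contact force between the fingers and bottle_squat below 0.02 N and (height (world z) of bottle_squat above 0.025 m or angle between bottle_squat's own z axis and vertical above 0.5 rad)) or (contact force between the fingers and bottle_square below 0.02 N and (height (world z) of bottle_square above 0.025 m or angle between bottle_square's own z axis and vertical above 0.5 rad)) or (contact force between the fingers and bottle_leaf below 0.02 N and (height (world z) of bottle_leaf above 0.025 m or angle between bottle_leaf's own z axis and vertical above 0.5 rad))).
It fails at once if a jug is shoved by more than 25 mm or tipped over (distance of any of jug_a, jug_b from where it was at the start of the episode above 0.025 m or angle between any of jug_a, jug_b's own z axis and vertical above 0.5 rad).
It also fails if it takes over 112 s, if anything falls off the work surface, if the arm or the gripper's body presses on something with over 40 N, if the wrist force passes 120 N, or if a joint passes its speed limit or range.

## Working session

There is one attempt and no reset: what is moved stays moved. The work goes in short steps, Python scripts to look and compute and a tool call to move; the robot and the scene stay as the last step left them, time stands still between calls to the robot, and variables do not carry over. Pictures are saved under pics/ and viewed, at most 14 in all, crops included, and the job is handed in when it is done.

Besides the shell and the picture viewer there is one more tool, called after "Emit:" as name([rows], argument=value, ...), one row to a line, values as JSON. carry_out: Moves the arm, as the interface text tells. Its arguments: {"type":"object","properties":{"motion":{"type":"array"},"claw":{"type":"number"},"newtons":{"type":"number"}},"required":["motion"]}

```bash
mkdir -p pics; cat > h.py <<'E'
import numpy as np, cv2
from plant import readout, get_image, job
def grab(n):
    d=get_image(n); h,w=d["img"].shape[:2]
    f=h/2/np.tan(np.radians(d["fov_y"])/2)
    d["K"]=np.array([[f,0,d["cx"]],[0,f,d["cy"]],[0,0,1.]]); d["R"]=cv2.Rodrigues(np.array(d["rvec"],float))[0]; d["t"]=np.array(d["tvec"],float).ravel()
    d["D"]=np.array([d["k1"],0,0,0.]); return d
def save(d,p): cv2.imwrite(p,d["img"][:,:,::-1])
def cloud(d):
    h,w=d["img"].shape[:2]; v,u=np.mgrid[:h,:w]
    n=cv2.undistortPoints(np.stack([u,v],-1).reshape(-1,1,2).astype(float),d["K"],d["D"]).reshape(h,w,2)
    z=d["range_z"].astype(float); c=np.dstack([n[...,0]*z,n[...,1]*z,z])
    P=(c-d["t"])@d["R"]; P[z<=0]=np.nan; return P
def ray(d,uv,zp):
    n=cv2.undistortPoints(np.array(uv,float).reshape(-1,1,2),d["K"],d["D"]).reshape(-1,2)
    r=np.c_[n,np.ones(len(n))]@d["R"]; o=-d["R"].T@d["t"]
    return o+r*((zp-o[2])/r[:,2])[:,None]
E
python3 - <<'E'
from h import *
for n in("scene","side","wrist"):
    d=grab(n); save(d,f"pics/{n}0.png"); np.savez(f"{n}0.npz",P=cloud(d),img=d["img"]); print(n,d["fov_y"],d["cx"],d["cy"],d["k1"],-d["R"].T@d["t"])
print(readout.sense())
E
```

```text
scene 53.92776189730873 275.2347395703447 210.6180893378941 -0.11958699619725172 [ 0.8640733  -0.61599833  0.65813003]
side 46.228156180161776 279.58367221452653 209.9266145265368 -0.07213482266093575 [0.47320302 0.96945597 0.79555805]
wrist 69.90924151151765 275.30144804939795 208.9331575115978 0.016791498482899337 [ 0.1996376  -0.54416307  0.37406288]
{'t': 0.15, 'joint_pos': array([-1.48749550e+00,  2.07279402e-01,  1.54262858e+00,  3.71202276e-06,
        1.39353133e+00, -1.50515931e-01]), 'joint_velocities': array([ 0.00146194, -0.00071374, -0.0030754 ,  0.0002668 ,  0.00050898,
        0.00077902]), 'effort': array([ 4.96626726e-04, -3.83508754e+01, -2.92036664e+01, -2.16518242e-04,
        6.58075616e-03,  2.79153847e-07]), 'tcp_pos': array([ 0.13315392, -0.55875631,  0.23035989]), 'orientation': array([-9.22747371e-04,  9.93173611e-01,  1.16641873e-01,  3.28506188e-05]), 'contact_force': array([-0.00586169, -0.64036167, -0.37695424]), 'torque': array([0.00687484, 0.02608191, 0.0248949 ]), 'grasp_force': 0.0, 'opening': 0.0856525609482006}
```

View pics/scene0.png

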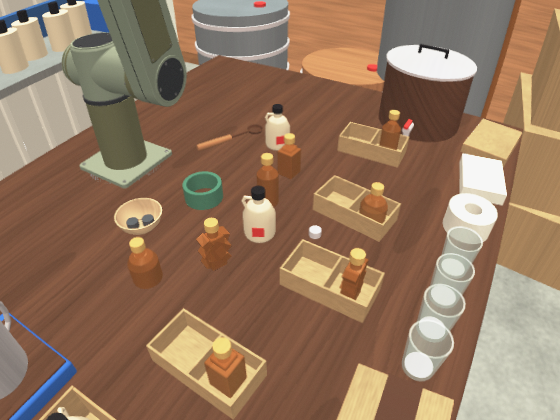

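View pics/side0.png

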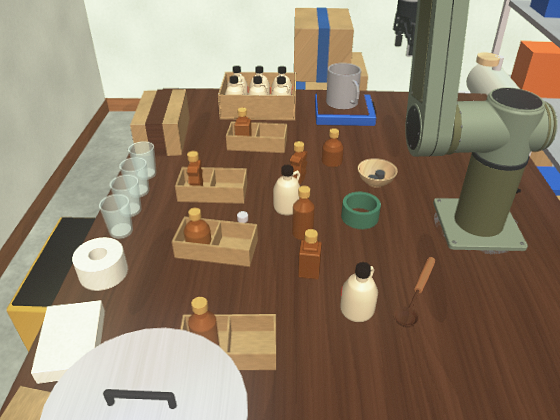

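The scene view shows these caps:
- Loose bottles: squat (138,245), leaf (211,226), tall (267,160), square (290,140).
- Jugs: (259,195) and (277,110).
- Bottles in cartons: tall (394,116), squat (377,190), leaf (358,258), square (222,345).

The side view agrees with this.

```bash
cat > m.py <<'E'
from h import *
for n in("scene","side"):
    z=np.load(n+"0.npz"); P=z["P"]; hsv=cv2.cvtColor(z["img"],cv2.COLOR_RGB2HSV)
    H,S,V=[hsv[...,i].astype(int) for i in range(3)]
    ws=(P[...,0]>.15)&(P[...,0]<.95)&(abs(P[...,1])<.75)
    def comps(m,tag,lo):
        k,l,s,c=cv2.connectedComponentsWithStats(m.astype(np.uint8))
        for i in range(1,k):
            if s[i,4]<lo: continue
            Q=P[l==i]; top=np.nanpercentile(Q[:,2],95); T=Q[Q[:,2]>top-.004]
            mid=(T.min(0)+T.max(0))/2
            print(n,tag,c[i].round(),s[i,4],"top %.3f"%top,"mid",mid[:2].round(3),"ext",np.ptp(T,0)[:2].round(3))
    Z=P[...,2]
    comps(ws&(Z>.085)&(Z<.16)&(H>15)&(H<30)&(S>90)&(V>90),"cap",25)
    comps(ws&(Z>.095)&(Z<.14)&(V<60),"blackcap",25)
    m=ws&(Z>.044)&(Z<.054)&(H>10)&(S<170)&(V>90)
    k,l,s,c=cv2.connectedComponentsWithStats(cv2.dilate(m.astype(np.uint8),np.ones((7,7))))
    for i in range(1,k):
        Q=P[(l==i)&m]
        if len(Q)<80: continue
        r=cv2.minAreaRect(Q[:,:2].astype(np.float32)); print(n,"carton",c[i].round(),len(Q),np.round(r[0],3),np.round(r[1],3),round(r[2],1))
E
python3 m.py
```

```text
scene cap [394. 115.] 90 top 0.137 mid [0.634 0.395] ext [0.025 0.026]
scene cap [289. 138.] 105 top 0.116 mid [0.435 0.178] ext [0.027 0.026]
scene cap [267. 159.] 133 top 0.136 mid [0.448 0.047] ext [0.025 0.027]
scene cap [377. 189.] 153 top 0.109 mid [0.696 0.103] ext [0.026 0.029]
scene cap [211. 225.] 192 top 0.121 mid [ 0.46  -0.181] ext [0.027 0.028]
scene cap [137. 245.] 196 top 0.105 mid [ 0.359 -0.287] ext [0.028 0.027]
scene cap [357. 256.] 235 top 0.123 mid [ 0.736 -0.12 ] ext [0.027 0.027]
scene cap [222. 348.] 329 top 0.119 mid [ 0.633 -0.385] ext [0.026 0.028]
scene cap [363. 394.] 1805 top 0.111 mid [ 0.841 -0.35 ] ext [0.049 0.093]
scene cap [ 76. 404.] 340 top 0.092 mid [ 0.517 -0.577] ext [0.093 0.064]
scene cap [432. 406.] 795 top 0.111 mid [ 0.93  -0.321] ext [0.039 0.052]
scene blackcap [277. 108.] 74 top 0.125 mid [0.337 0.288] ext [0.026 0.028]
scene blackcap [258. 193.] 156 top 0.125 mid [ 0.49  -0.058] ext [0.027 0.027]
scene blackcap [ 57. 417.] 102 top 0.131 mid [ 0.518 -0.595] ext [0.024 0.017]
scene carton [377. 137.] 374 [0.587 0.427] [0.184 0.164] 4.0
[... 2540 characters left out ...]
3] [0.177 0.17 ] 89.5
side carton [257. 106.] 212 [ 0.598 -0.546] [0.017 0.261] 88.8
side carton [168. 134.] 109 [ 0.836 -0.393] [0.269 0.119] 64.0
side carton [256. 132.] 292 [ 0.587 -0.38 ] [0.102 0.181] 86.9
side carton [211. 179.] 455 [ 0.691 -0.118] [0.182 0.101] 0.1
side carton [285. 198.] 82 [ 0.492 -0.033] [0.027 0.067] 77.1
side carton [361. 203.] 336 [ 0.298 -0.019] [0.096 0.093] 85.2
side carton [118. 221.] 80 [0.891 0.074] [0.062 0.026] 18.9
side carton [213. 234.] 705 [0.651 0.108] [0.098 0.182] 82.5
side carton [101. 268.] 178 [0.881 0.227] [0.109 0.052] 32.6
side carton [359. 302.] 123 [0.334 0.31 ] [0.034 0.071] 86.1
side carton [248. 333.] 556 [0.558 0.395] [0.117 0.095] 1.9
```

```bash
cat > d.py <<'E'
import sys; from h import *
from scipy.spatial.transform import Rotation as Ro
s=readout.sense(); q=s["orientation"]; R=Ro.from_quat(np.r_[q[1:],q[0]])
print("t",s["t"],"tcp",s["tcp_pos"].round(4),"tool z",R.as_matrix()[:,2].round(4),"yaw %.2f"%np.degrees(np.arctan2(*R.as_matrix()[[1,0],0])))
p=s["tcp_pos"]
for a in sys.argv[1:]:
    g=np.array(eval("["+a+"]"),float); print(a,"tool delta",R.inv().apply(g-p).round(4)); p=g
E
python3 d.py .357,-.2845,.23 .357,-.2845,.079 .357,-.2845,.24 .608,.1145,.24 .608,.1145,.085
python3 - <<'E'
from h import *
for (x,y),zr in (((.459,-.1805),(.03,.07)),((.7355,-.118),(.055,.08)),((.433,.179),(.02,.08))):
    Q=[]
    for n in("scene","side"):
        P=np.load(n+"0.npz")["P"].reshape(-1,3); Q.append(P[(np.hypot(P[:,0]-x,P[:,1]-y)<.045)&(P[:,2]>zr[0])&(P[:,2]<zr[1])][:,:2])
    r=cv2.minAreaRect(np.vstack(Q).astype(np.float32)); print(np.round(r[0],3),np.round(r[1],3),r[2],[len(a) for a in Q])
E
```

```text
t 0.15 tcp [ 0.1332 -0.5588  0.2304] tool z [-2.0e-04  1.8e-03 -1.0e+00] yaw 13.40
.357,-.2845,.23 tool delta [ 0.2813 -0.2149  0.0008]
.357,-.2845,.079 tool delta [-0.      0.0003  0.151 ]
.357,-.2845,.24 tool delta [ 0.     -0.0003 -0.161 ]
.608,.1145,.24 tool delta [ 0.3366 -0.33    0.0007]
.608,.1145,.085 tool delta [-0.      0.0003  0.155 ]
[ 0.459 -0.182] [0.063 0.035] 67.57362365722656 [392, 133]
[ 0.736 -0.117] [0.064 0.032] 89.24214172363281 [170, 106]
[0.433 0.179] [0.052 0.05 ] 82.50358581542969 [471, 538]
```

Emit:
carry_out([
  {"xyz":[0.0352,-0.0269,0],"spin":0},
  {"xyz":[0.0352,-0.0269,0],"spin":0},
  {"xyz":[0.0352,-0.0269,0],"spin":0},
  {"xyz":[0.0352,-0.0269,0],"spin":0},
  {"xyz":[0.0352,-0.0269,0],"spin":0},
  {"xyz":[0.0352,-0.0269,0],"spin":0},
  {"xyz":[0.0352,-0.0269,0],"spin":0},
  {"xyz":[0.0352,-0.0269,0],"spin":0},
], claw=0.5, newtons=60)

```text
t: 0.82
tcp_pos: [0.3446, -0.2992, 0.2311]
orientation: [-0.0, 0.993, 0.116, 0.0]
contact_force: [0.7, 0.2, -0.0]
opening: 0.0642
grasp_force: 0.0
```

Emit:
carry_out([
  {"xyz":[0,0,0.025],"spin":0},
  {"xyz":[0,0,0.025],"spin":0},
  {"xyz":[0,0,0.02],"spin":0},
  {"xyz":[0,0,0],"spin":0},
  {"xyz":[0,0,0],"spin":0},
])

```text
t: 1.23
tcp_pos: [0.3433, -0.3001, 0.1603]
orientation: [-0.001, 0.993, 0.117, -0.001]
contact_force: [0.3, 0.5, 1.4]
opening: 0.064
grasp_force: 0.0
```

```bash
python3 d.py .357,-.2845,.079; python3 - <<'E'
from h import *
d=grab("wrist"); save(d,"pics/w1.png")
E
```

```text
t 1.2333 tcp [ 0.3433 -0.3001  0.1603] tool z [-0.0021  0.0027 -1.    ] yaw 13.40
.357,-.2845,.079 tool delta [ 0.0171 -0.0117  0.0813]
```

View pics/w1.png

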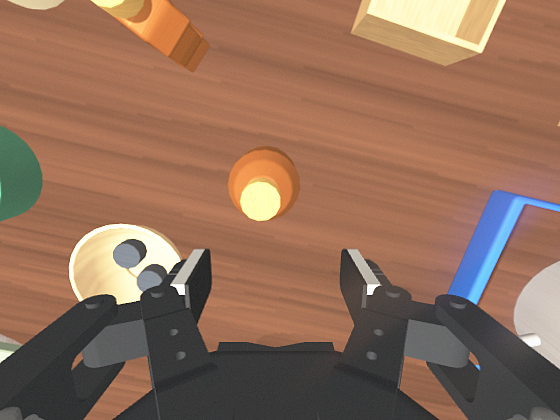

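The wrist view shows the squat bottle's cap at (261,200), ahead of the fingers, because my first rows exceeded the step limit. I'll correct that and check the cap position with a ray.

```bash
python3 -c "
from h import *
d=grab('wrist'); print(ray(d,[[261,201]],.105))"
```

```text
[[ 0.36017675 -0.2882678   0.105     ]]
```

Emit:
carry_out([
  {"xyz":[0.0085,-0.006,0],"spin":0},
  {"xyz":[0.0085,-0.006,0],"spin":0},
  {"xyz":[0,0,0.02],"spin":0},
  {"xyz":[0,0,0.02],"spin":0},
  {"xyz":[0,0,0.02],"spin":0},
  {"xyz":[0,0,0.01],"spin":0},
  {"xyz":[0,0,0.01],"spin":0},
  {"xyz":[0,0,0],"spin":0},
])

```text
t: 2.0
tcp_pos: [0.3573, -0.2844, 0.08]
orientation: [-0.001, 0.993, 0.117, -0.001]
contact_force: [-0.5, 0.5, -0.4]
opening: 0.0641
grasp_force: 0.0
```

Emit:
carry_out([
  {"xyz":[0,0,0]},
  {"xyz":[0,0,0]},
  {"xyz":[0,0,0]},
  {"xyz":[0,0,0]},
  {"xyz":[0,0,0]},
  {"xyz":[0,0,0]},
  {"xyz":[0,0,0]},
  {"xyz":[0,0,0]},
], claw=-1, newtons=60)

```text
validation failed for argument at $.mo...
```

Emit:
carry_out([
  {"xyz":[0,0,0],"spin":0},
  {"xyz":[0,0,0],"spin":0},
  {"xyz":[0,0,0],"spin":0},
  {"xyz":[0,0,0],"spin":0},
  {"xyz":[0,0,0],"spin":0},
  {"xyz":[0,0,0],"spin":0},
  {"xyz":[0,0,0],"spin":0},
  {"xyz":[0,0,0],"spin":0},
], claw=-1, newtons=60)

```text
t: 2.67
tcp_pos: [0.3585, -0.2862, 0.0827]
orientation: [0.001, 0.993, 0.117, 0.001]
contact_force: [0.1, 2.0, 6.5]
opening: 0.0257
grasp_force: 58.6
```

Emit:
carry_out([
  {"xyz":[0,0,-0.01],"spin":0},
  {"xyz":[0,0,-0.02],"spin":0},
  {"xyz":[0,0,-0.025],"spin":0},
  {"xyz":[0,0,-0.03],"spin":0},
  {"xyz":[0,0,-0.03],"spin":0},
  {"xyz":[0,0,-0.03],"spin":0},
  {"xyz":[0,0,-0.015],"spin":0},
  {"xyz":[0,0,0],"spin":0},
])

```text
t: 3.33
tcp_pos: [0.3594, -0.2876, 0.246]
orientation: [0.004, 0.993, 0.117, 0.003]
contact_force: [0.9, -0.3, -3.1]
opening: 0.0265
grasp_force: 59.5
```

```bash
python3 d.py .608,.1145,.24 .608,.1145,.084; python3 - <<'E'
from h import *
d=grab("scene"); save(d,"pics/s1.png")
E
```

```text
t 3.3333 tcp [ 0.3594 -0.2876  0.246 ] tool z [ 0.0061 -0.0073 -1.    ] yaw 13.39
.608,.1145,.24 tool delta [ 0.3349 -0.3336  0.0046]
.608,.1145,.084 tool delta [-0.0007 -0.0013  0.156 ]
```

View pics/s1.png

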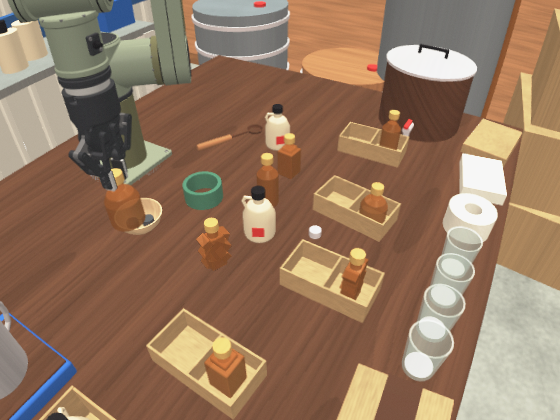

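The squat bottle is held upright by its cap at about (122,205), with nothing else disturbed.

Emit:
carry_out([
  {"xyz":[0.01,-0.01,0],"spin":0},
  {"xyz":[0.02,-0.02,0],"spin":0},
  {"xyz":[0.027,-0.027,0],"spin":0},
  {"xyz":[0.027,-0.027,0],"spin":0},
  {"xyz":[0.027,-0.027,0],"spin":0},
  {"xyz":[0.027,-0.027,0],"spin":0},
  {"xyz":[0.027,-0.027,0],"spin":0},
  {"xyz":[0.027,-0.027,0],"spin":0},
])

```text
t: 4.05
tcp_pos: [0.4988, -0.052, 0.2383]
orientation: [-0.001, 0.993, 0.117, -0.002]
contact_force: [0.6, -0.8, -3.4]
opening: 0.0256
grasp_force: 59.6
```

Emit:
carry_out([
  {"xyz":[0.027,-0.027,0],"spin":0},
  {"xyz":[0.027,-0.027,0],"spin":0},
  {"xyz":[0.027,-0.027,0],"spin":0},
  {"xyz":[0.027,-0.027,0],"spin":0},
  {"xyz":[0.02,-0.019,0],"spin":0},
  {"xyz":[0.015,-0.013,0],"spin":0},
  {"xyz":[0,0,0],"spin":0},
  {"xyz":[0,0,0],"spin":0},
])

```text
t: 4.72
tcp_pos: [0.6051, 0.1158, 0.2378]
orientation: [0.0, 0.993, 0.118, -0.003]
contact_force: [-1.0, 0.3, -2.4]
opening: 0.0258
grasp_force: 59.6
```

```bash
python3 d.py .608,.1145,.24 .608,.1145,.084
```

```text
t 4.7167 tcp [0.6051 0.1158 0.2378] tool z [-6.2e-03 -9.0e-04 -1.0e+00] yaw 13.51
.608,.1145,.24 tool delta [ 0.0025  0.0019 -0.0023]
.608,.1145,.084 tool delta [1.00e-03 1.00e-04 1.56e-01]
```

Emit:
carry_out([
  {"xyz":[0.0025,0.001,0.01],"spin":0},
  {"xyz":[0,0,0.025],"spin":0},
  {"xyz":[0,0,0.025],"spin":0},
  {"xyz":[0,0,0.025],"spin":0},
  {"xyz":[0,0,0.025],"spin":0},
  {"xyz":[0,0,0.02],"spin":0},
  {"xyz":[0,0,0.01],"spin":0},
  {"xyz":[0,0,0.004],"spin":0},
])

```text
t: 5.38
tcp_pos: [0.6064, 0.1133, 0.0936]
orientation: [-0.0, 0.993, 0.116, -0.003]
contact_force: [-1.0, 0.3, -3.6]
opening: 0.0264
grasp_force: 59.6
```

Emit:
carry_out([
  {"xyz":[0,0,0],"spin":0},
  {"xyz":[0,0,0],"spin":0},
  {"xyz":[0,0,0.002],"spin":0},
  {"xyz":[0,0,0.002],"spin":0},
  {"xyz":[0,0,0],"spin":0},
])

```text
t: 5.8
tcp_pos: [0.6099, 0.1147, 0.0941]
orientation: [0.0, 0.993, 0.117, 0.001]
contact_force: [0.8, -0.1, -3.5]
opening: 0.0259
grasp_force: 59.6
```

Emit:
carry_out([
  {"xyz":[0,0,0.003],"spin":0},
  {"xyz":[0,0,0.002],"spin":0},
  {"xyz":[0,0,0],"spin":0},
  {"xyz":[0,0,0],"spin":0},
])

```text
t: 6.13
tcp_pos: [0.6091, 0.1147, 0.0879]
orientation: [-0.0, 0.993, 0.117, -0.0]
contact_force: [-0.6, -0.3, -3.0]
opening: 0.0258
grasp_force: 59.6
```

Emit:
carry_out([
  {"xyz":[0,0,0.002],"spin":0},
  {"xyz":[0,0,0],"spin":0},
  {"xyz":[0,0,0],"spin":0},
])

```text
t: 6.38
tcp_pos: [0.6092, 0.1147, 0.0861]
orientation: [-0.0, 0.993, 0.117, -0.0]
contact_force: [0.1, -0.6, -2.8]
opening: 0.0257
grasp_force: 59.6
```

Emit:
carry_out([
  {"xyz":[0,0,0.002],"spin":0},
  {"xyz":[0,0,0],"spin":0},
  {"xyz":[0,0,0],"spin":0},
])

```text
t: 6.63
tcp_pos: [0.6101, 0.115, 0.0859]
orientation: [-0.0, 0.993, 0.117, 0.001]
contact_force: [-2.7, 1.8, 5.2]
opening: 0.0263
grasp_force: 60.3
```

Emit:
carry_out([
  {"xyz":[0,0,0.002],"spin":0},
  {"xyz":[0,0,0],"spin":0},
  {"xyz":[0,0,0],"spin":0},
])

```text
t: 6.88
tcp_pos: [0.6108, 0.1152, 0.0859]
orientation: [-0.0, 0.993, 0.117, 0.002]
contact_force: [-5.1, 1.9, 13.4]
opening: 0.026
grasp_force: 61.3
```

Emit:
carry_out([
  {"xyz":[0,0,-0.002],"spin":0},
  {"xyz":[0,0,0],"spin":0},
])

```text
t: 7.05
tcp_pos: [0.6107, 0.1149, 0.0858]
orientation: [-0.0, 0.993, 0.117, 0.002]
contact_force: [-0.6, 1.4, 5.0]
opening: 0.0265
grasp_force: 60.5
```

Emit:
carry_out([
  {"xyz":[0,0,0],"spin":0},
  {"xyz":[0,0,0],"spin":0},
  {"xyz":[0,0,0],"spin":0},
  {"xyz":[0,0,0],"spin":0},
  {"xyz":[0,0,0],"spin":0},
], claw=0.5)

```text
t: 7.47
tcp_pos: [0.6091, 0.1146, 0.0838]
orientation: [0.0, 0.993, 0.117, -0.0]
contact_force: [-1.4, -0.6, 0.6]
opening: 0.064
grasp_force: 0.0
```

Emit:
carry_out([
  {"xyz":[0,0,-0.01],"spin":0},
  {"xyz":[0,0,-0.025],"spin":0},
  {"xyz":[0,0,-0.035],"spin":0},
  {"xyz":[0,0,-0.035],"spin":0},
  {"xyz":[0,0,-0.035],"spin":0},
  {"xyz":[0,0,-0.01],"spin":0},
  {"xyz":[0,0,0],"spin":0},
])

```text
t: 8.05
tcp_pos: [0.6124, 0.1148, 0.2403]
orientation: [0.0, 0.993, 0.117, 0.005]
contact_force: [0.7, -0.3, 0.8]
opening: 0.064
grasp_force: 0.0
```

```bash
cat > chk.py <<'E'
import sys,subprocess; from h import *
n=sys.argv[1]
for n in n.split(","):
    d=grab(n); np.savez(n+"0.npz",P=cloud(d),img=d["img"]); save(d,f"pics/{n}_{sys.argv[2]}.png")
E
python3 chk.py scene,side a; python3 m.py | grep cap | grep -v "top 0.09"; python3 d.py .459,-.1805,.235
```

```text
scene cap [394. 115.] 90 top 0.137 mid [0.634 0.397] ext [0.023 0.03 ]
scene cap [289. 138.] 105 top 0.116 mid [0.434 0.179] ext [0.027 0.032]
scene cap [267. 159.] 133 top 0.135 mid [0.448 0.046] ext [0.026 0.03 ]
scene cap [343. 174.] 132 top 0.109 mid [0.609 0.114] ext [0.026 0.026]
scene cap [377. 188.] 155 top 0.109 mid [0.695 0.104] ext [0.027 0.028]
scene cap [211. 225.] 192 top 0.121 mid [ 0.46  -0.181] ext [0.026 0.028]
scene cap [357. 256.] 233 top 0.123 mid [ 0.736 -0.119] ext [0.027 0.028]
scene cap [222. 348.] 329 top 0.119 mid [ 0.633 -0.385] ext [0.028 0.028]
scene cap [363. 394.] 1799 top 0.111 mid [ 0.841 -0.35 ] ext [0.049 0.092]
scene cap [432. 406.] 796 top 0.111 mid [ 0.93  -0.321] ext [0.04  0.052]
scene blackcap [277. 108.] 74 top 0.125 mid [0.336 0.287] ext [0.027 0.028]
scene blackcap [258. 193.] 155 top 0.126 mid [ 0.49  -0.058] ext [0.027 0.028]
scene blackcap [ 57. 417.] 104 top 0.131 mid [ 0.517 -0.595] ext [0.024 0.017]
side cap [174. 110.] 716 top 0.113 mid [ 0.844 -0.423] ext [0.062 0.244]
side cap [143. 113.] 465 top 0.113 mid [ 0.929 -0.414] ext [0.0
[... 473 characters left out ...]
 mid [0.431 0.179] ext [0.026 0.028]
side cap [199. 305.] 230 top 0.139 mid [0.632 0.398] ext [0.025 0.027]
side blackcap [259.  69.] 41 top 0.134 mid [ 0.596 -0.678] ext [0.021 0.015]
side blackcap [282.  70.] 40 top 0.132 mid [ 0.516 -0.68 ] ext [0.021 0.017]
side blackcap [257.  80.] 47 top 0.133 mid [ 0.597 -0.592] ext [0.02  0.018]
side blackcap [281.  80.] 46 top 0.132 mid [ 0.516 -0.594] ext [0.02  0.022]
side blackcap [287. 170.] 105 top 0.127 mid [ 0.486 -0.054] ext [0.025 0.027]
side blackcap [362. 270.] 193 top 0.127 mid [0.334 0.29 ] ext [0.026 0.029]
t 8.15 tcp [0.6091 0.1147 0.2341] tool z [-1.e-04 -0.e+00 -1.e+00] yaw 13.40
.459,-.1805,.235 tool delta [-0.2144  0.2524 -0.0009]
```

Emit:
carry_out([
  {"xyz":[-0.0214,0.0252,0],"spin":0},
  {"xyz":[-0.0214,0.0252,0],"spin":0},
  {"xyz":[-0.0214,0.0252,0],"spin":0},
  {"xyz":[-0.0214,0.0252,0],"spin":0},
  {"xyz":[-0.0214,0.0252,0],"spin":0},
  {"xyz":[-0.0214,0.0252,0],"spin":0},
  {"xyz":[-0.0214,0.0252,0],"spin":0},
  {"xyz":[-0.0214,0.0252,0],"spin":0},
])

```text
t: 8.82
tcp_pos: [0.4867, -0.1215, 0.231]
orientation: [-0.002, 0.993, 0.117, -0.003]
contact_force: [-0.1, -0.1, -1.2]
opening: 0.0639
grasp_force: 0.0
```

Emit:
carry_out([
  {"xyz":[-0.0214,0.0252,0],"spin":0},
  {"xyz":[-0.0214,0.0252,0],"spin":0},
  {"xyz":[0,0,0.02],"spin":0},
  {"xyz":[0,0,0.02],"spin":0},
  {"xyz":[0,0,0.02],"spin":0},
  {"xyz":[0,0,0.02],"spin":0},
  {"xyz":[0,0,0],"spin":0},
  {"xyz":[0,0,0],"spin":0},
])

```text
t: 9.48
tcp_pos: [0.457, -0.1785, 0.151]
orientation: [-0.002, 0.993, 0.117, -0.003]
contact_force: [0.6, -0.3, 0.4]
opening: 0.0638
grasp_force: 0.0
```

```bash
python3 d.py .459,-.1805,.096
```

```text
t 9.4833 tcp [ 0.457  -0.1785  0.151 ] tool z [-0.0068  0.0041 -1.    ] yaw 13.39
.459,-.1805,.096 tool delta [0.0018 0.0027 0.055 ]
```

Emit:
carry_out([
  {"xyz":[0,0.001,0.02],"spin":0},
  {"xyz":[0,0,0.02],"spin":0},
  {"xyz":[0,0,0.01],"spin":0},
  {"xyz":[0,0,0.007],"spin":0},
  {"xyz":[0,0,0],"spin":0},
  {"xyz":[0,0,0],"spin":0},
])

```text
t: 9.98
tcp_pos: [0.4601, -0.1811, 0.0977]
orientation: [0.0, 0.993, 0.117, 0.0]
contact_force: [0.0, 0.5, 0.5]
opening: 0.0642
grasp_force: 0.0
```

Emit:
carry_out([
  {"xyz":[0,0,0],"spin":0},
  {"xyz":[0,0,0],"spin":0},
  {"xyz":[0,0,0],"spin":0},
  {"xyz":[0,0,0],"spin":0},
  {"xyz":[0,0,0],"spin":0},
  {"xyz":[0,0,0],"spin":0},
  {"xyz":[0,0,0],"spin":0},
  {"xyz":[0,0,0],"spin":0},
], claw=-1, newtons=60)

```text
t: 10.65
tcp_pos: [0.4607, -0.1814, 0.0986]
orientation: [0.001, 0.993, 0.117, 0.001]
contact_force: [-0.4, 1.1, 5.8]
opening: 0.0259
grasp_force: 58.9
```

Emit:
carry_out([
  {"xyz":[0,0,-0.01],"spin":0},
  {"xyz":[0,0,-0.025],"spin":0},
  {"xyz":[0,0,-0.03],"spin":0},
  {"xyz":[0,0,-0.025],"spin":0},
  {"xyz":[0.015,-0.0015,-0.01],"spin":0},
  {"xyz":[0.026,-0.0025,0],"spin":0},
  {"xyz":[0.026,-0.0025,0],"spin":0},
  {"xyz":[0.026,-0.0025,0],"spin":0},
])

```text
t: 11.32
tcp_pos: [0.5485, -0.1503, 0.1975]
orientation: [-0.0, 0.993, 0.116, -0.0]
contact_force: [-0.4, -0.2, -2.9]
opening: 0.0256
grasp_force: 59.5
```

Emit:
carry_out([
  {"xyz":[0.026,-0.0025,0],"spin":0},
  {"xyz":[0.026,-0.0025,0],"spin":0},
  {"xyz":[0.026,-0.0025,0],"spin":0},
  {"xyz":[0.026,-0.0025,0],"spin":0},
  {"xyz":[0,0,0],"spin":-5.5},
  {"xyz":[0,0,0],"spin":-5.5},
  {"xyz":[0,0,0],"spin":-5.5},
  {"xyz":[0,0,0],"spin":-5.5},
])

```text
t: 11.98
tcp_pos: [0.6463, -0.1165, 0.1962]
orientation: [-0.001, 0.952, 0.306, -0.001]
contact_force: [-0.2, 1.2, -3.3]
opening: 0.026
grasp_force: 59.4
```

Emit:
carry_out([
  {"xyz":[0,0,0],"spin":0},
  {"xyz":[0,0,0],"spin":0},
])

```text
t: 12.15
tcp_pos: [0.6464, -0.1167, 0.1966]
orientation: [-0.0, 0.953, 0.303, -0.001]
contact_force: [0.4, -0.7, -1.8]
opening: 0.0257
grasp_force: 59.4
```

```bash
python3 d.py .648,-.1175,.1016
```

```text
t 12.15 tcp [ 0.6464 -0.1167  0.1966] tool z [-1.7e-03  4.0e-04 -1.0e+00] yaw 35.26
.648,-.1175,.1016 tool delta [0.0009 0.0017 0.095 ]
```

Emit:
carry_out([
  {"xyz":[0.001,0.001,0.015],"spin":0},
  {"xyz":[0,0,0.025],"spin":0},
  {"xyz":[0,0,0.025],"spin":0},
  {"xyz":[0,0,0.015],"spin":0},
  {"xyz":[0,0,0.008],"spin":0},
  {"xyz":[0,0,0.003],"spin":0},
  {"xyz":[0,0,0],"spin":0},
  {"xyz":[0,0,0],"spin":0},
])

```text
t: 12.82
tcp_pos: [0.6494, -0.1175, 0.1076]
orientation: [0.001, 0.953, 0.304, 0.001]
contact_force: [-0.0, 1.1, -1.8]
opening: 0.0259
grasp_force: 59.4
```

Emit:
carry_out([
  {"xyz":[0,0,0.002],"spin":0},
  {"xyz":[0,0,0.002],"spin":0},
  {"xyz":[0,0,0],"spin":0},
  {"xyz":[0,0,0],"spin":0},
])

```text
t: 13.15
tcp_pos: [0.6486, -0.1172, 0.1027]
orientation: [0.0, 0.953, 0.304, 0.0]
contact_force: [-0.5, -0.6, -2.1]
opening: 0.0257
grasp_force: 59.4
```

Emit:
carry_out([
  {"xyz":[0,0,0.002],"spin":0},
  {"xyz":[0,0,0],"spin":0},
  {"xyz":[0,0,0],"spin":0},
])

```text
t: 13.4
tcp_pos: [0.6492, -0.1172, 0.1017]
orientation: [0.0, 0.953, 0.304, 0.001]
contact_force: [-1.3, 1.2, 3.8]
opening: 0.0259
grasp_force: 59.9
```

Emit:
carry_out([
  {"xyz":[0,0,0.001],"spin":0},
  {"xyz":[0,0,0],"spin":0},
  {"xyz":[0,0,0],"spin":0},
])

```text
t: 13.65
tcp_pos: [0.6495, -0.1172, 0.1016]
orientation: [0.001, 0.953, 0.304, 0.001]
contact_force: [-3.1, 2.0, 7.5]
opening: 0.026
grasp_force: 60.5
```

Seated, so I'll release and rise.

Emit:
carry_out([
  {"xyz":[0,0,0],"spin":0},
  {"xyz":[0,0,0],"spin":0},
  {"xyz":[0,0,0],"spin":0},
  {"xyz":[0,0,0],"spin":0},
  {"xyz":[0,0,0],"spin":0},
], claw=0.5)

```text
t: 14.07
tcp_pos: [0.6482, -0.1171, 0.0988]
orientation: [-0.0, 0.953, 0.304, -0.0]
contact_force: [-0.3, -1.0, -0.5]
opening: 0.0639
grasp_force: 0.0
```

Emit:
carry_out([
  {"xyz":[0,0,-0.01],"spin":0},
  {"xyz":[0,0,-0.025],"spin":0},
  {"xyz":[0,0,-0.035],"spin":0},
  {"xyz":[0,0,-0.035],"spin":0},
  {"xyz":[0,0,-0.03],"spin":0},
  {"xyz":[0,0,0],"spin":0},
])

```text
t: 14.57
tcp_pos: [0.6529, -0.1185, 0.2447]
orientation: [0.005, 0.953, 0.304, 0.007]
contact_force: [2.1, 0.1, 2.0]
opening: 0.0642
grasp_force: 0.0
```

```bash
python3 chk.py scene b; python3 m.py | grep "scene cap"; python3 d.py .4325,.179,.235 .4325,.179,.091
```

```text
scene cap [394. 115.] 91 top 0.137 mid [0.634 0.396] ext [0.024 0.031]
scene cap [289. 138.] 105 top 0.116 mid [0.434 0.179] ext [0.026 0.028]
scene cap [267. 159.] 133 top 0.135 mid [0.449 0.047] ext [0.029 0.03 ]
scene cap [343. 174.] 128 top 0.108 mid [0.61  0.115] ext [0.025 0.027]
scene cap [377. 189.] 156 top 0.109 mid [0.695 0.104] ext [0.026 0.029]
scene cap [313. 239.] 198 top 0.124 mid [ 0.65  -0.118] ext [0.026 0.026]
scene cap [357. 256.] 233 top 0.123 mid [ 0.736 -0.119] ext [0.027 0.027]
scene cap [222. 348.] 331 top 0.119 mid [ 0.633 -0.385] ext [0.026 0.026]
scene cap [363. 394.] 1803 top 0.111 mid [ 0.841 -0.35 ] ext [0.05  0.093]
scene cap [ 76. 404.] 343 top 0.091 mid [ 0.517 -0.577] ext [0.092 0.064]
scene cap [432. 406.] 785 top 0.111 mid [ 0.93  -0.321] ext [0.04 0.05]
t 14.6167 tcp [ 0.6516 -0.1181  0.2412] tool z [ 0.0113 -0.0036 -0.9999] yaw 35.40
.4325,.179,.235 tool delta [-0.0065 -0.3691  0.0026]
.4325,.179,.091 tool delta [-0.001  -0.0014  0.144 ]
```

View pics/scene_b.png

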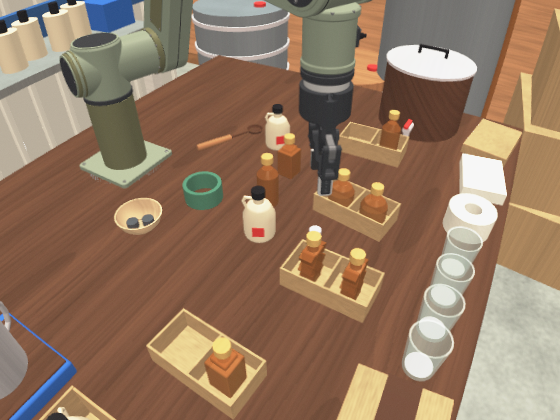

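Scene view: the squat bottle (343,187) and the leaf bottle (313,257) stand upright in their cells. Square is next.

Emit:
carry_out([
  {"xyz":[-0.0005,-0.0366,0],"spin":0},
  {"xyz":[-0.0005,-0.0366,0],"spin":0},
  {"xyz":[-0.0005,-0.0366,0],"spin":0},
  {"xyz":[-0.0005,-0.0366,0],"spin":0},
  {"xyz":[-0.0005,-0.0366,0],"spin":0},
  {"xyz":[-0.0005,-0.0366,0],"spin":0},
  {"xyz":[-0.0005,-0.0366,0],"spin":0},
  {"xyz":[-0.0005,-0.0366,0],"spin":0},
])

```text
t: 15.28
tcp_pos: [0.4735, 0.1203, 0.2334]
orientation: [-0.0, 0.953, 0.304, -0.001]
contact_force: [1.7, 0.6, 0.6]
opening: 0.0638
grasp_force: 0.0
```

Emit:
carry_out([
  {"xyz":[-0.0005,-0.0366,0],"spin":0},
  {"xyz":[-0.0005,-0.0366,0],"spin":0},
  {"xyz":[0,0,0.02],"spin":0},
  {"xyz":[0,0,0.03],"spin":0},
  {"xyz":[0,0,0.02],"spin":0},
  {"xyz":[0,0,0.01],"spin":0},
  {"xyz":[0,0,0],"spin":0},
  {"xyz":[0,0,0],"spin":0},
])

```text
t: 15.95
tcp_pos: [0.4321, 0.1781, 0.154]
orientation: [-0.0, 0.953, 0.304, -0.001]
contact_force: [-0.2, 0.7, -0.2]
opening: 0.0641
grasp_force: 0.0
```

```bash
python3 d.py .4325,.179,.091
```

```text
t 15.95 tcp [0.4321 0.1781 0.154 ] tool z [-1.4e-03 -3.0e-04 -1.0e+00] yaw 35.38
.4325,.179,.091 tool delta [ 0.0009 -0.0004  0.063 ]
```

Emit:
carry_out([
  {"xyz":[0.001,0,0.025],"spin":0},
  {"xyz":[0,0,0.02],"spin":0},
  {"xyz":[0,0,0.01],"spin":0},
  {"xyz":[0,0,0.008],"spin":0},
  {"xyz":[0,0,0],"spin":0},
  {"xyz":[0,0,0],"spin":0},
])

```text
t: 16.45
tcp_pos: [0.4339, 0.179, 0.092]
orientation: [0.0, 0.953, 0.304, 0.001]
contact_force: [0.4, -0.4, 1.0]
opening: 0.064
grasp_force: 0.0
```

Emit:
carry_out([
  {"xyz":[0,0,0],"spin":0},
  {"xyz":[0,0,0],"spin":0},
  {"xyz":[0,0,0],"spin":0},
  {"xyz":[0,0,0],"spin":0},
  {"xyz":[0,0,0],"spin":0},
  {"xyz":[0,0,0],"spin":0},
  {"xyz":[0,0,0],"spin":0},
  {"xyz":[0,0,0],"spin":0},
], claw=-1, newtons=60)

```text
t: 17.12
tcp_pos: [0.4341, 0.1793, 0.0925]
orientation: [-0.0, 0.953, 0.304, 0.001]
contact_force: [-1.4, -0.3, 5.0]
opening: 0.0257
grasp_force: 58.7
```

Emit:
carry_out([
  {"xyz":[0,0,-0.01],"spin":0},
  {"xyz":[0,0,-0.02],"spin":0},
  {"xyz":[0,0,-0.025],"spin":0},
  {"xyz":[0,0,-0.03],"spin":0},
  {"xyz":[0,0,-0.03],"spin":0},
  {"xyz":[0,0,-0.03],"spin":0},
  {"xyz":[0,0,-0.015],"spin":0},
  {"xyz":[0,0,0],"spin":0},
])

```text
t: 17.78
tcp_pos: [0.4356, 0.1794, 0.256]
orientation: [0.001, 0.953, 0.304, 0.004]
contact_force: [1.0, 0.6, -2.3]
opening: 0.0263
grasp_force: 59.3
```

```bash
python3 d.py .5436,-.3783,.25
```

```text
t 17.7833 tcp [0.4356 0.1794 0.256 ] tool z [ 0.0089  0.0017 -1.    ] yaw 35.40
.5436,-.3783,.25 tool delta [-0.2351  0.5171  0.006 ]
```

Emit:
carry_out([
  {"xyz":[-0.006,0.0136,0],"spin":0},
  {"xyz":[-0.0122,0.0273,0],"spin":0},
  {"xyz":[-0.0122,0.0273,0],"spin":0},
  {"xyz":[-0.0122,0.0273,0],"spin":0},
  {"xyz":[-0.0122,0.0273,0],"spin":0},
  {"xyz":[-0.0122,0.0273,0],"spin":0},
  {"xyz":[-0.0122,0.0273,0],"spin":0},
  {"xyz":[-0.0122,0.0273,0],"spin":0},
])

```text
t: 18.45
tcp_pos: [0.4758, -0.042, 0.2491]
orientation: [-0.001, 0.953, 0.304, -0.002]
contact_force: [0.3, 0.7, -2.6]
opening: 0.0261
grasp_force: 59.4
```

Emit:
carry_out([
  {"xyz":[-0.0122,0.0273,0],"spin":0},
  {"xyz":[-0.0122,0.0273,0],"spin":0},
  {"xyz":[-0.0122,0.0273,0],"spin":0},
  {"xyz":[-0.0122,0.0273,0],"spin":0},
  {"xyz":[-0.0122,0.0273,0],"spin":0},
  {"xyz":[-0.0122,0.0273,0],"spin":0},
  {"xyz":[-0.0122,0.0273,0],"spin":0},
  {"xyz":[-0.0122,0.0273,0],"spin":0},
])

```text
t: 19.12
tcp_pos: [0.523, -0.2761, 0.2486]
orientation: [-0.002, 0.953, 0.304, -0.001]
contact_force: [0.7, 0.3, -2.6]
opening: 0.0262
grasp_force: 59.4
```

Emit:
carry_out([
  {"xyz":[-0.0122,0.0273,0],"spin":0},
  {"xyz":[-0.0122,0.0273,0],"spin":0},
  {"xyz":[-0.0122,0.0273,0],"spin":0},
  {"xyz":[-0.006,0.0136,0],"spin":0},
  {"xyz":[0,0,0],"spin":0},
  {"xyz":[0,0,0],"spin":0},
])

```text
t: 19.62
tcp_pos: [0.5435, -0.3778, 0.2483]
orientation: [-0.002, 0.953, 0.303, -0.001]
contact_force: [-0.2, 0.7, -2.0]
opening: 0.026
grasp_force: 59.6
```

```bash
python3 d.py .5436,-.3783,.0955
```

```text
t 19.6167 tcp [ 0.5435 -0.3778  0.2483] tool z [-0.0037  0.0037 -1.    ] yaw 35.31
.5436,-.3783,.0955 tool delta [-1.000e-04  1.300e-03  1.528e-01]
```

Emit:
carry_out([
  {"xyz":[0,0,0.015],"spin":0},
  {"xyz":[0,0,0.025],"spin":0},
  {"xyz":[0,0,0.03],"spin":0},
  {"xyz":[0,0,0.03],"spin":0},
  {"xyz":[0,0,0.025],"spin":0},
  {"xyz":[0,0,0.015],"spin":0},
  {"xyz":[0,0,0.008],"spin":0},
  {"xyz":[0,0,0.002],"spin":0},
])

```text
t: 20.28
tcp_pos: [0.5432, -0.3752, 0.0983]
orientation: [-0.003, 0.952, 0.305, -0.001]
contact_force: [-0.1, 0.1, -1.8]
opening: 0.0261
grasp_force: 59.7
```

Emit:
carry_out([
  {"xyz":[0,0,0],"spin":0},
  {"xyz":[0,0,0.001],"spin":0},
  {"xyz":[0,0,0.002],"spin":0},
  {"xyz":[0,0,0],"spin":0},
  {"xyz":[0,0,0],"spin":0},
])

```text
t: 20.7
tcp_pos: [0.5452, -0.3784, 0.0993]
orientation: [0.001, 0.953, 0.304, 0.0]
contact_force: [-0.8, 0.6, -1.5]
opening: 0.0259
grasp_force: 59.7
```

Emit:
carry_out([
  {"xyz":[0,0,0.002],"spin":0},
  {"xyz":[0,0,0.001],"spin":0},
  {"xyz":[0,0,0],"spin":0},
  {"xyz":[0,0,0],"spin":0},
])

```text
t: 21.03
tcp_pos: [0.5449, -0.3782, 0.0956]
orientation: [0.0, 0.953, 0.304, 0.0]
contact_force: [-0.5, 1.2, 0.1]
opening: 0.026
grasp_force: 59.7
```

Emit:
carry_out([
  {"xyz":[0,0,0.002],"spin":0},
  {"xyz":[0,0,0],"spin":0},
  {"xyz":[0,0,0],"spin":0},
])

```text
t: 21.28
tcp_pos: [0.5453, -0.3783, 0.0956]
orientation: [0.001, 0.953, 0.304, 0.0]
contact_force: [-1.9, 1.6, 7.1]
opening: 0.0262
grasp_force: 60.6
```

Emit:
carry_out([
  {"xyz":[0,0,0],"spin":0},
  {"xyz":[0,0,0],"spin":0},
  {"xyz":[0,0,0],"spin":0},
  {"xyz":[0,0,0],"spin":0},
  {"xyz":[0,0,0],"spin":0},
], claw=0.5)

```text
t: 21.7
tcp_pos: [0.5447, -0.3779, 0.093]
orientation: [-0.0, 0.953, 0.304, -0.0]
contact_force: [0.5, 0.7, -0.1]
opening: 0.0641
grasp_force: 0.0
```

Emit:
carry_out([
  {"xyz":[0,0,-0.01],"spin":0},
  {"xyz":[0,0,-0.025],"spin":0},
  {"xyz":[0,0,-0.035],"spin":0},
  {"xyz":[0,0,-0.035],"spin":0},
  {"xyz":[0,0,-0.035],"spin":0},
  {"xyz":[0,0,0],"spin":0},
  {"xyz":[0,0,0],"spin":0},
  {"xyz":[0,0,0],"spin":0},
])

```text
t: 22.37
tcp_pos: [0.5447, -0.3779, 0.2338]
orientation: [0.0, 0.953, 0.304, 0.0]
contact_force: [-0.1, -0.4, 0.1]
opening: 0.0641
grasp_force: 0.0
```

```bash
python3 chk.py scene c; python3 m.py | grep "scene.*cap"; python3 d.py .4475,.0475,.234 .4475,.0475,.111 .4475,.0475,.26  .545,.3935,.26
```

```text
scene cap [394. 115.] 91 top 0.137 mid [0.635 0.398] ext [0.025 0.029]
scene cap [267. 159.] 132 top 0.135 mid [0.448 0.047] ext [0.027 0.028]
scene cap [343. 174.] 131 top 0.108 mid [0.609 0.114] ext [0.025 0.028]
scene cap [377. 188.] 154 top 0.109 mid [0.696 0.105] ext [0.026 0.029]
scene cap [313. 239.] 198 top 0.124 mid [ 0.649 -0.119] ext [0.026 0.025]
scene cap [357. 256.] 233 top 0.123 mid [ 0.736 -0.12 ] ext [0.027 0.026]
scene cap [179. 319.] 293 top 0.119 mid [ 0.544 -0.379] ext [0.027 0.027]
scene cap [222. 348.] 329 top 0.119 mid [ 0.633 -0.386] ext [0.026 0.027]
scene cap [363. 394.] 1790 top 0.111 mid [ 0.841 -0.35 ] ext [0.049 0.093]
scene cap [ 76. 403.] 348 top 0.091 mid [ 0.516 -0.577] ext [0.092 0.064]
scene cap [432. 406.] 761 top 0.111 mid [ 0.93  -0.321] ext [0.04  0.051]
scene blackcap [277. 108.] 74 top 0.125 mid [0.336 0.285] ext [0.029 0.028]
scene blackcap [258. 193.] 154 top 0.126 mid [ 0.49  -0.059] ext [0.028 0.028]
scene blackcap [ 57. 417.] 101 top 0.131 mid [ 0.518 -0.594] ext [0.023 0.016]
t 22.4167 tcp [ 0.5441 -0.3774  0.2323] tool z [-0.0016  0.0014 -1.    ] yaw 35.40
.4475,.0475,.234 tool delta [ 0.1674 -0.4024 -0.001 ]
.4475,.0475,.111 tool delta [1.00e-04 3.00e-04 1.23e-01]
.4475,.0475,.26 tool delta [-1.00e-04 -3.00e-04 -1.49e-01]
.545,.3935,.26 tool delta [ 0.2799 -0.2256  0.0003]
```

Emit:
carry_out([
  {"xyz":[0.0139,-0.0335,0],"spin":0},
  {"xyz":[0.0139,-0.0335,0],"spin":0},
  {"xyz":[0.0139,-0.0335,0],"spin":0},
  {"xyz":[0.0139,-0.0335,0],"spin":0},
  {"xyz":[0.0139,-0.0335,0],"spin":0},
  {"xyz":[0.0139,-0.0335,0],"spin":0},
  {"xyz":[0.0139,-0.0335,0],"spin":0},
  {"xyz":[0.0139,-0.0335,0],"spin":0},
])

```text
t: 23.08
tcp_pos: [0.4781, -0.093, 0.2311]
orientation: [-0.001, 0.953, 0.304, -0.002]
contact_force: [1.1, 0.8, 0.1]
opening: 0.064
grasp_force: 0.0
```

Emit:
carry_out([
  {"xyz":[0.0139,-0.0335,0],"spin":0},
  {"xyz":[0.0139,-0.0335,0],"spin":0},
  {"xyz":[0.0139,-0.0335,0],"spin":0},
  {"xyz":[0.0139,-0.0335,0],"spin":0},
  {"xyz":[0,0,0.03],"spin":0},
  {"xyz":[0,0,0.03],"spin":0},
  {"xyz":[0,0,0],"spin":0},
  {"xyz":[0,0,0],"spin":0},
])

```text
t: 23.75
tcp_pos: [0.445, 0.0467, 0.1706]
orientation: [-0.001, 0.953, 0.304, -0.004]
contact_force: [0.0, 0.1, 1.0]
opening: 0.0635
grasp_force: 0.0
```

```bash
python3 d.py .4475,.0475,.111
```

```text
t 23.75 tcp [0.445  0.0467 0.1706] tool z [-7.8e-03  6.0e-04 -1.0e+00] yaw 35.42
.4475,.0475,.111 tool delta [0.0028 0.0011 0.0595]
```

Emit:
carry_out([
  {"xyz":[0.001,0,0.02],"spin":0},
  {"xyz":[0,0,0.02],"spin":0},
  {"xyz":[0,0,0.013],"spin":0},
  {"xyz":[0,0,0.008],"spin":0},
  {"xyz":[0,0,0],"spin":0},
  {"xyz":[0,0,0],"spin":0},
])

```text
t: 24.25
tcp_pos: [0.4495, 0.0465, 0.1131]
orientation: [0.0, 0.953, 0.304, 0.0]
contact_force: [-0.0, -0.3, -0.0]
opening: 0.0639
grasp_force: 0.0
```

Emit:
carry_out([
  {"xyz":[0,0,0],"spin":0},
  {"xyz":[0,0,0],"spin":0},
  {"xyz":[0,0,0],"spin":0},
  {"xyz":[0,0,0],"spin":0},
  {"xyz":[0,0,0],"spin":0},
  {"xyz":[0,0,0],"spin":0},
  {"xyz":[0,0,0],"spin":0},
  {"xyz":[0,0,0],"spin":0},
], claw=-1, newtons=60)

```text
t: 24.92
tcp_pos: [0.4497, 0.0471, 0.1136]
orientation: [0.0, 0.953, 0.304, 0.001]
contact_force: [-0.4, 0.6, 6.3]
opening: 0.0262
grasp_force: 58.6
```

Emit:
carry_out([
  {"xyz":[0,0,-0.01],"spin":0},
  {"xyz":[0,0,-0.02],"spin":0},
  {"xyz":[0,0,-0.025],"spin":0},
  {"xyz":[0,0,-0.03],"spin":0},
  {"xyz":[0,0,-0.03],"spin":0},
  {"xyz":[0,0,-0.03],"spin":0},
  {"xyz":[0,0,-0.01],"spin":0},
  {"xyz":[0,0,0],"spin":0},
])

```text
t: 25.58
tcp_pos: [0.4505, 0.0467, 0.2703]
orientation: [0.001, 0.953, 0.304, 0.003]
contact_force: [0.2, -0.6, -3.9]
opening: 0.0261
grasp_force: 59.7
```

```bash
python3 d.py .545,.3935,.267
```

```text
t 25.5833 tcp [0.4505 0.0467 0.2703] tool z [ 6.7e-03 -8.0e-04 -1.0e+00] yaw 35.40
.545,.3935,.267 tool delta [ 0.2779 -0.2279  0.0037]
```

Emit:
carry_out([
  {"xyz":[0.0116,-0.0095,0],"spin":0},
  {"xyz":[0.0232,-0.019,0],"spin":0},
  {"xyz":[0.0232,-0.019,0],"spin":0},
  {"xyz":[0.0232,-0.019,0],"spin":0},
  {"xyz":[0.0232,-0.019,0],"spin":0},
  {"xyz":[0.0232,-0.019,0],"spin":0},
  {"xyz":[0.0232,-0.019,0],"spin":0},
  {"xyz":[0.0232,-0.019,0],"spin":0},
])

```text
t: 26.25
tcp_pos: [0.5063, 0.2647, 0.2633]
orientation: [0.0, 0.953, 0.304, -0.003]
contact_force: [0.1, 0.0, -3.3]
opening: 0.0259
grasp_force: 59.6
```

Emit:
carry_out([
  {"xyz":[0.0232,-0.019,0],"spin":0},
  {"xyz":[0.0232,-0.019,0],"spin":0},
  {"xyz":[0.0232,-0.019,0],"spin":0},
  {"xyz":[0.0232,-0.019,0],"spin":0},
  {"xyz":[0.0116,-0.0095,0],"spin":0},
  {"xyz":[0,0,0],"spin":0},
  {"xyz":[0,0,0],"spin":0},
  {"xyz":[0,0,0],"spin":0},
])

```text
t: 26.92
tcp_pos: [0.5424, 0.3928, 0.2642]
orientation: [0.001, 0.953, 0.304, -0.003]
contact_force: [-0.5, -0.4, -4.6]
opening: 0.026
grasp_force: 59.7
```

```bash
python3 d.py .545,.3935,.1166; python3 chk.py side d
```

```text
t 26.9167 tcp [0.5424 0.3928 0.2642] tool z [-0.0045 -0.0032 -1.    ] yaw 35.39
.545,.3935,.1166 tool delta [0.0033 0.0009 0.1476]
```

View pics/side_d.png

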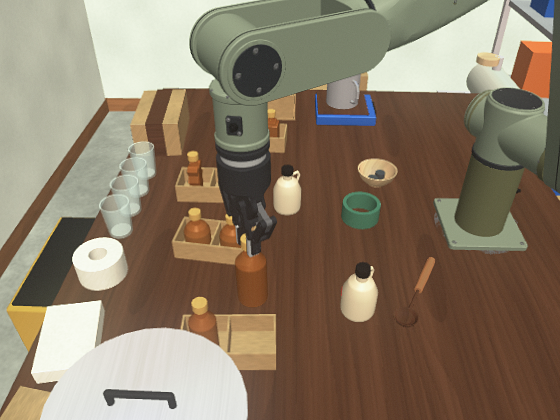

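The side view shows the tall bottle hanging at (252,275), right above the free cell at (252,340).

Emit:
carry_out([
  {"xyz":[0,0,0.015],"spin":0},
  {"xyz":[0,0,0.025],"spin":0},
  {"xyz":[0,0,0.03],"spin":0},
  {"xyz":[0,0,0.03],"spin":0},
  {"xyz":[0,0,0.02],"spin":0},
  {"xyz":[0,0,0.015],"spin":0},
  {"xyz":[0,0,0.007],"spin":0},
  {"xyz":[0,0,0.002],"spin":0},
])

```text
t: 27.63
tcp_pos: [0.5423, 0.3923, 0.1211]
orientation: [0.0, 0.953, 0.303, -0.002]
contact_force: [-0.3, -0.5, -3.9]
opening: 0.0258
grasp_force: 59.6
```

Emit:
carry_out([
  {"xyz":[0,0,0],"spin":0},
  {"xyz":[0,0,0.001],"spin":0},
  {"xyz":[0,0,0.001],"spin":0},
  {"xyz":[0,0,0],"spin":0},
  {"xyz":[0,0,0],"spin":0},
])

```text
t: 28.05
tcp_pos: [0.5441, 0.3943, 0.1224]
orientation: [-0.0, 0.953, 0.304, 0.001]
contact_force: [-0.9, 0.3, -4.3]
opening: 0.0261
grasp_force: 59.7
```

Emit:
carry_out([
  {"xyz":[0,0,0.003],"spin":0},
  {"xyz":[0,0,0.002],"spin":0},
  {"xyz":[0,0,0],"spin":0},
  {"xyz":[0,0,0],"spin":0},
])

```text
t: 28.38
tcp_pos: [0.5438, 0.3944, 0.1168]
orientation: [-0.0, 0.953, 0.304, 0.0]
contact_force: [-0.4, 1.1, -0.6]
opening: 0.0259
grasp_force: 60.0
```

Emit:
carry_out([
  {"xyz":[0,0,0.002],"spin":0},
  {"xyz":[0,0,0],"spin":0},
  {"xyz":[0,0,0],"spin":0},
])

```text
t: 28.63
tcp_pos: [0.5446, 0.3949, 0.1168]
orientation: [-0.001, 0.953, 0.304, 0.002]
contact_force: [-0.7, -0.1, 4.8]
opening: 0.0257
grasp_force: 60.6
```

Emit:
carry_out([
  {"xyz":[0,0,0],"spin":0},
  {"xyz":[0,0,0],"spin":0},
  {"xyz":[0,0,0],"spin":0},
  {"xyz":[0,0,0],"spin":0},
  {"xyz":[0,0,0],"spin":0},
], claw=0.5)

```text
t: 29.05
tcp_pos: [0.5435, 0.3939, 0.114]
orientation: [0.0, 0.953, 0.304, -0.0]
contact_force: [0.1, 0.2, -0.3]
opening: 0.0639
grasp_force: 0.0
```

Emit:
carry_out([
  {"xyz":[0,0,-0.01],"spin":0},
  {"xyz":[0,0,-0.025],"spin":0},
  {"xyz":[0,0,-0.035],"spin":0},
  {"xyz":[0,0,-0.035],"spin":0},
  {"xyz":[0,0,-0.02],"spin":0},
  {"xyz":[0,0,0],"spin":0},
  {"xyz":[0,0,0],"spin":0},
  {"xyz":[0,0,0],"spin":0},
])

```text
t: 29.72
tcp_pos: [0.5431, 0.3937, 0.2387]
orientation: [0.0, 0.953, 0.304, -0.001]
contact_force: [-0.5, -0.8, -0.1]
opening: 0.0638
grasp_force: 0.0
```

```bash
python3 chk.py scene,side e; python3 m.py | grep "cap"
```

```text
scene cap [361. 107.] 80 top 0.137 mid [0.542 0.393] ext [0.024 0.027]
scene cap [394. 115.] 90 top 0.137 mid [0.635 0.397] ext [0.025 0.03 ]
scene cap [343. 174.] 132 top 0.109 mid [0.609 0.116] ext [0.026 0.03 ]
scene cap [377. 188.] 153 top 0.109 mid [0.695 0.104] ext [0.027 0.03 ]
scene cap [313. 239.] 200 top 0.124 mid [ 0.65  -0.118] ext [0.027 0.026]
scene cap [357. 256.] 233 top 0.123 mid [ 0.736 -0.119] ext [0.027 0.027]
scene cap [179. 319.] 292 top 0.119 mid [ 0.544 -0.379] ext [0.028 0.027]
scene cap [222. 348.] 331 top 0.119 mid [ 0.632 -0.385] ext [0.027 0.027]
scene cap [363. 394.] 1801 top 0.111 mid [ 0.841 -0.349] ext [0.049 0.093]
scene cap [ 76. 403.] 348 top 0.091 mid [ 0.517 -0.577] ext [0.092 0.064]
scene cap [432. 406.] 797 top 0.111 mid [ 0.93  -0.322] ext [0.039 0.051]
scene blackcap [277. 108.] 71 top 0.125 mid [0.336 0.286] ext [0.03  0.025]
scene blackcap [258. 193.] 156 top 0.125 mid [ 0.49  -0.058] ext [0.028 0.029]
scene blackcap [ 57. 417.] 99 top 0.131 mid [ 0.518 -0.594] ext [0.022 0.016]
side cap [174. 110.] 710 top 0.113 mid [ 0.844 -0.422] ext [0.061 0.244]
side cap [143. 113.] 466 top 0.114 mid [ 0.928 -0.409] ext [0.043 0.238]
side cap [192. 156.] 97 top 0.124 mid [ 0.734 -0.117] ext [0.027 0.027]
side cap [194. 214.] 145 top 0.110 mid [0.693 0.104] ext [0.027 0.027]
side cap [199. 305.] 231 top 0.140 mid [0.632 0.398] ext [0.025 0.027]
side cap [252. 305.] 244 top 0.140 mid [0.54  0.395] ext [0.027 0.029]
side blackcap [287. 170.] 109 top 0.128 mid [ 0.486 -0.054] ext [0.025 0.029]
side blackcap [362. 270.] 191 top 0.127 mid [0.334 0.29 ] ext [0.026 0.028]
```

View pics/scene_e.png

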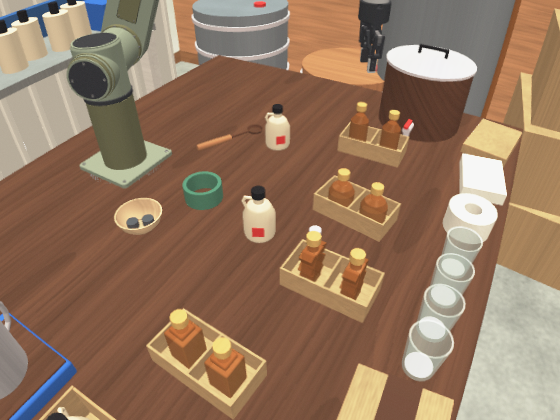

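View pics/side_e.png

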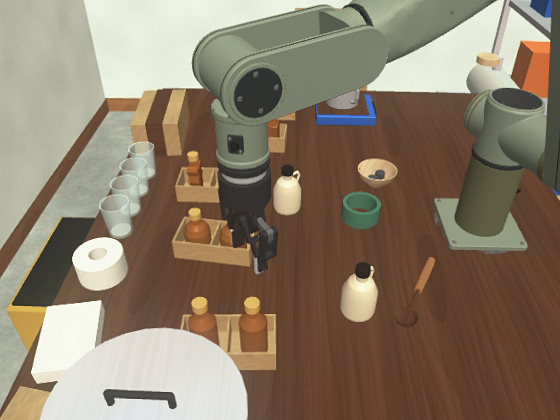

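Both views show all four bottles upright in the matching cartons: tall (361,122), squat (343,188), leaf (313,258) and square (184,340). The jugs haven't moved, and the gripper is clear.

```bash
python3 -c "
from plant import job; print(job.sign_off())"
```

```text
the job is handed in; nothing more can be done
None
```

All four bottles stand upright in the free cells of their matching cartons, both jugs are where they started, and the job was handed in at about 30 s of the 112 s limit; sign-off returned no verdict.

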